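Clear a bolt and seat the cover of a press tool

TASK

A hex bolt was left standing on the steel tooling block, at its walled end, in the way of its aluminium cover plate. Put the bolt in the shallow steel tray, then slide the cover along between its guides, without lifting it out of them, until it drops over the four pins and lies flush on the block. Leave the other things on the bed where they are.

Things in the scene. Friction and masses are not known exactly. Their poses are not given: they have to be found in the camera images.
- block: Steel tooling block fixed to the bed, 240 (x) x 200 x 82 mm; origin at the centre of its underside, z up. The cover slides on it along its +x. Flat deck 60 mm above the origin, x = -118 to +104 mm, open at its -x end. Guides along x (inner faces at y = +-62 mm) and an end wall across +x (inner face at x = +104 mm) rise 22 mm above the deck. Studs under 22 mm long stick out of its sides.
- deck (a point): Centre of the block's flat deck, axes as the block's. Four upright steel pins stand on the deck, 10 mm in diameter, 11 mm high with coned tips, at x = +-50, y = +-44 mm from this point. The seated cover's origin lies here.
- cover: Loose aluminium plate, 200 (x) x 120 x 8 mm, about 0.45 kg, four square 14 mm holes at x = +-50, y = +-44 mm; origin at the centre of its underside, axes along the block's. It starts lying on the pins' tips, 11 mm above the deck, 28 to 40 mm short of its place, its -x edge beyond the open end of the deck. Seated, the pins stand 3 mm out of it.
- bolt: Loose hex bolt standing on its head on the deck between the cover's +x edge and the end wall: hexagonal head 25 mm across and 10 mm high, plain round shank of 14 mm diameter above it, 60 mm high in all, 0.11 kg; origin at the centre of the head's underside, z along the shank.
- tray: Shallow open steel tray fixed to the bed, 130 (x) x 170 (y) x 35 mm, walls and floor about 3 mm; origin at the centre of its underside. It lies on one side of the block; a deeper black divided box lies on the other.
- sorter: Deep black box with four compartments, 120 x 160 x 70 mm, fixed; not the tray; origin at the centre of its underside.
- wrench: Bystander: steel wrench, 200 mm long, lying on the bed; origin under its middle.
- spray: Bystander: upright white bottle, 68 mm diameter, 190 mm high; origin under its centre.
- collar: Bystander: steel collar, 48 mm diameter, 22 mm high, lying flat; origin under its centre.
- strap: Bystander: steel clamping strap, 100 x 32 x 18 mm with a round nut, 30 mm high in all, lying on the bed; origin under its centre.
Things that resemble listed ones, but are neither listed nor needed, are in the scene too. Leave any purple look-alike of the bolt alone. There is more than one size of the cover; the job needs the smaller.

How it is judged:
By the outcome, as a careful person would: the job done as asked, in the order asked, and still so for the second after the job is handed in, with the robot touching nothing.
It also fails if it takes over 59 s, if anything falls off the work surface, if the arm or the gripper's body presses on something with over 40 N, if the wrist force passes 120 N, or if a joint passes its speed limit or range.

ROBOT

A 6-joint arm with a two-finger parallel gripper is mounted at the origin on the work surface. World frame = base frame: x ahead of the robot, y to its left, z up, the work surface at z = 0. Lengths are in mm, angles in rad, forces in N, time in s.
With the tool pointing down it reaches from about 350 to 975 mm from the base axis. Payload 7.1 kg.
Tool frame: the origin (TCP) lies at the very end of the fingers, on their centre line; the grasp point (between the pads) lies 19 mm behind it; z points along the fingers, y is the line along which they close (so a half turn about z gives the same grasp; the last joint's range is limited). The gripper opens to 88 mm and grips with 3 to 60 N. Pads are 20 mm wide; open, the fingers measure 115 mm over their backs; the gripper's body (75 mm by 178 mm) begins 61 mm behind the grasp point.
Start: joints at [1.211, 0.423, 1.63, -0, 1.089, -0.019], TCP at [208.869, 589.049, 222.675] pointing down, gripper open.
Joint ranges: [-3, 3], [-0.9, 2.11], [0.09, 2.58], [-1.31, 4.45], [0.11, 2.69], [-2.54, 2.54]. Speed limits (rad/s): [2.39, 2.39, 3.01, 3.14, 3.14, 3.14].

INTERFACE

Orientations are given as a rotation vector (axis times angle).
In Python, from workcell import sensors, imaging, close_job gives the robot as it stands. The module is installed in compiled form; this text tells all that it offers.
- The arm moves only by the tool servo_tool, never from a script. Its argument "steps" is a list of rows, each a list of 3 entries, a list of its own where there are three numbers: the shift along the world's x, y, z in m, then the turn, a rotation vector about the world's x, y, z in degrees, then the opening, from -1 (shut) to 1 (fully open). A call has exactly 8 rows; each row shifts and turns the commanded pose from where the row before left it; what a row does not reach is not made up. A row lasts 1/12 s, in which the tool goes at most 41.7 mm and 7.16 degrees, less where a joint would pass 70% of its speed; a pose out of reach is approached as far as the arm can. A call is refused whole if a number of a shift passes 0.0417 or a number of a turn 7.16, either way. A call with a gripper value outside its range is refused whole. The fingers move at their own pace and stop on an object; the grip force is fixed at half the most. Time passes only in rows, so rows that do not move let the fingers close, or fill a call up. It gives the time, the measured TCP pose, the force, the opening and the grip force at its end, in the units of the state.
- sensors.get_obs(): the state, without advancing time (a new reading comes with each control period).
- imaging.get_image(name): name is "scene" or "top"; returns a dict with "color" (384x512x3 uint8, blue, green, red), "range_z" (384x512 float32, mm along the optical axis (not along the pixel's ray), 0 where there is no reading), "vertical_fov" (degrees; the focal length in pixels is half the picture's height over the tangent of half this angle, whatever the lens; pixels are square), "cx", "cy" (the principal point, pixels), "k1" (the pictures are not rectified: a ray, as slopes to the right and down, at radius r is drawn at 1 + k1 r^2 times it, then the intrinsics apply), "rvec" (rotation vector, rad) and "tvec" (3), from world to camera coordinates, as OpenCV has them. Camera axes: x right, y down, z forward; pixel columns grow to the right and rows downward; lengths in mm; the calibration is good to about 2 mm. A picture is of the moment at which its call begins.
- close_job(): hands the job in; it is judged then, once.
The state is a dict: "t": time; "qpos": joint angles; "qvel": joint speeds; "joint_torque": joint torques, N m; "ee_pos": TCP position; "orientation": TCP orientation; "ft_force": force on the tool from outside, world axes, zero at the start; "moment": the same for the moment, N m; "width": finger opening in mm; "grasp_force": force on a finger pad.
Only numpy, scipy, OpenCV 4.12 (cv2) and the standard library are available. Lean on these libraries where they do the work, as an engineer would, in place of code of your own. Each camera call takes 0.05 s, during which the arm holds its last target. There are 200 camera calls.

## Working session

There is one attempt and no reset: what is moved stays moved. The work goes in short steps, Python scripts to look and compute and a tool call to move; the robot and the scene stay as the last step left them, time stands still between calls to the robot, and variables do not carry over. Pictures are saved under pics/ and viewed, at most 10 in all, crops included, and the job is handed in when it is done.

Besides the shell and the picture viewer there is one more tool, called after "Emit:" as name([rows], argument=value, ...), one row to a line, values as JSON. servo_tool: Moves the arm, as the interface text tells. Its arguments: {"type":"object","properties":{"steps":{"type":"array"}},"required":["steps"]}

```bash
mkdir -p pics; cat > h.py <<'E'
import numpy as np, cv2, pickle
from workcell import sensors, imaging, close_job
def snap(n,tag):
    d=imaging.get_image(n); cv2.imwrite(f'pics/{tag}.png',d['color']); pickle.dump(d,open(f'{tag}.pkl','wb')); return d
def cam(d):
    h=d['color'].shape[0]; f=h/2/np.tan(np.radians(d['vertical_fov'])/2)
    R=cv2.Rodrigues(np.array(d['rvec'],float))[0]; return f,R,np.array(d['tvec'],float).ravel()
def ray(d,u,v):
    f,R,t=cam(d); K=np.array([[f,0,d['cx']],[0,f,d['cy']],[0,0,1]])
    p=cv2.undistortPoints(np.array([[[u,v]]],float),K,np.array([d['k1'],0,0,0,0.]),).ravel()
    return np.array([p[0],p[1],1.]),R,t
def atz(d,u,v,z):   # intersect with world plane z
    r,R,t=ray(d,u,v); o=-R.T@t; w=R.T@r; return o+w*(z-o[2])/w[2]
def pt(d,u,v):      # by depth
    r,R,t=ray(d,u,v); return R.T@(r*d['range_z'][int(round(v)),int(round(u))]-t)
def cloud(d):
    f,R,t=cam(d); H,W=d['range_z'].shape; vv,uu=np.mgrid[:H,:W]
    K=np.array([[f,0,d['cx']],[0,f,d['cy']],[0,0,1]])
    p=cv2.undistortPoints(np.dstack([uu,vv]).reshape(-1,1,2).astype(float),K,np.array([d['k1'],0,0,0,0.])).reshape(H,W,2)
    P=np.dstack([p,np.ones((H,W))])*d['range_z'][...,None]; return (P-t)@R
def proj(d,P):
    f,R,t=cam(d); K=np.array([[f,0,d['cx']],[0,f,d['cy']],[0,0,1]])
    return cv2.projectPoints(np.array([P],float),R,t,K,np.array([d['k1'],0,0,0,0.]))[0].ravel()
E
python3 - <<'E'
from h import *
a=snap('scene','s0');b=snap('top','t0')
print(sensors.get_obs())
for d in(a,b): f,R,t=cam(d); print(f,-R.T@t,R,d['k1'])
E
```

```text
{'t': 0.1, 'qpos': array([ 1.21101121e+00,  4.23732269e-01,  1.63061750e+00, -7.01598078e-06,
        1.08857041e+00, -1.89953715e-02]), 'qvel': array([-0.00029789, -0.00125397, -0.00191168, -0.00065359, -0.00034412,
        0.00133807]), 'joint_torque': array([ 3.72009736e-04, -5.45613778e+01, -2.74325538e+01,  6.45027612e-02,
        1.88036769e-02,  2.12198574e-05]), 'ee_pos': array([208.69457562, 588.60062888, 221.99795375]), 'orientation': array([-5.32678132e-01, -3.09585567e+00,  2.04966033e-03]), 'ft_force': array([ 0.13445221, -0.82533048,  0.24027095]), 'moment': array([-0.00949608, -0.04410225, -0.02547903]), 'grasp_force': 0.0, 'width': 87.79596655699194}
400.5465824817013 [1271.99843665   -9.83897901  820.71188672] [[ 0.03020129  0.99952571 -0.00601964]
 [ 0.67422152 -0.0248173  -0.73811208]
 [-0.73791139  0.01823337 -0.67465126]] 0.02965263060786832
380.771320579769 [ 393.4529339   -15.52372245 1280.93958697] [[-1.74875041e-02 -9.99845276e-01 -1.90057849e-03]
 [-9.97374895e-01  1.75778232e-02 -7.02448447e-02]
 [ 7.02673841e-02  6.67182256e-04 -9.97527969e-01]] 0.03668195346615753
```

View pics/s0.png

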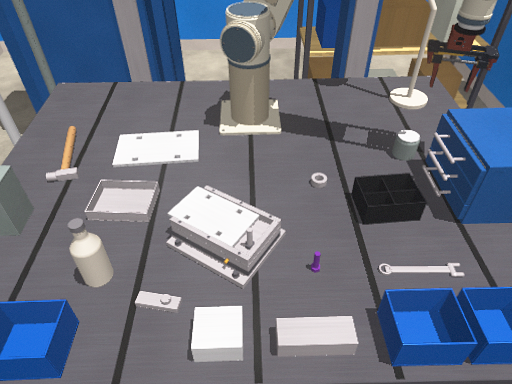

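View pics/t0.png

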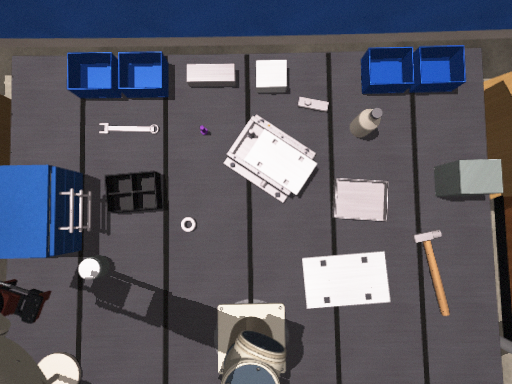

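The block with the small cover is at scene px (225,230) and top px (270,158). Bolt candidates are the grey one on the block (scene 250,240; top 252,133) and the purple one on the bed (scene 316,262; top 203,129), which I'll leave. For the cover, the small plate on the block (top 275,160) is the one needed, and the large one on the bed (top 345,280) is not. The tray is silver (top 361,200) and the black box (top 133,190) is the sorter.

```bash
python3 - <<'E'
from h import *
a=pickle.load(open('s0.pkl','rb'));b=pickle.load(open('t0.pkl','rb'))
c1=cv2.resize(a['color'][175:285,155:295],None,fx=4,fy=4,interpolation=cv2.INTER_CUBIC)
c2=cv2.resize(b['color'][110:205,215:325],None,fx=4,fy=4,interpolation=cv2.INTER_CUBIC)
c=np.zeros((440,1000,3),np.uint8);c[:,:560]=c1;c[:380,560:]=c2
cv2.imwrite('pics/c0a.png',c[:,:560]);cv2.imwrite('pics/c0b.png',c2)
P=cloud(b);Q=cloud(a)
for n,X in(('top',P),('sc',Q)):
  x,y,z=X[...,0],X[...,1],X[...,2]
  reg=(x>380)&(x<720)&(y>-200)&(y<130)
  h,e=np.histogram(z[reg],bins=np.arange(40,150,2)); print(n,[(int(e[i]),int(h[i])) for i in range(len(h)) if h[i]>3])
  m=reg&(z>62)&(z<90); pts=np.float32(X[m][:,:2]); print('guide+cover rect',cv2.minAreaRect(pts))
  m=reg&(z>98)&(z<135); print('bolt',X[m].mean(0) if m.any() else 0,m.sum(),X[m].max(0) if m.any() else 0)
  for nm,(u,v) in dict(tray=(361,200)).items():
    print('tray',pt(b,u,v), [pt(b,*q).round() for q in((335,178),(388,180),(388,220),(335,219))])
E
```

```text
top [(40, 6), (42, 5), (44, 15), (46, 7), (48, 9), (50, 7), (52, 7), (54, 22), (56, 59), (58, 146), (60, 167), (62, 111), (64, 37), (66, 11), (68, 15), (70, 20), (72, 49), (74, 166), (76, 487), (78, 881), (80, 830), (82, 446), (84, 189), (86, 42), (88, 8), (118, 6), (120, 4)]
guide+cover rect ((581.7217407226562, -78.03944396972656), (255.65997314453125, 150.4978485107422), 55.168827056884766)
bolt [655.00107353 -10.70563974 116.95979557] 21 [661.14489939  -5.79368836 124.21384606]
tray [ 440.14157591 -375.65653606    3.69052255] [array([ 513., -285.,   35.]), array([ 506., -469.,    1.]), array([ 372., -463.,    0.]), array([ 378., -288.,    1.])]
sc [(40, 49), (42, 43), (44, 44), (46, 65), (48, 65), (50, 43), (52, 65), (54, 55), (56, 58), (58, 225), (60, 270), (62, 101), (64, 56), (66, 70), (68, 62), (70, 105), (72, 75), (74, 116), (76, 513), (78, 1500), (80, 1149), (82, 545), (84, 105), (86, 6), (88, 5), (92, 4), (98, 4), (100, 4), (104, 6), (108, 5), (110, 4), (114, 5), (118, 8), (120, 13)]
guide+cover rect ((581.9978637695312, -79.32089233398438), (258.0832824707031, 154.25338745117188), 55.60151672363281)
bolt [660.71507766 -11.21865791 112.75642456] 59 [665.40192711  -5.16556984 122.15718334]
tray [ 440.14157591 -375.65653606    3.69052255] [array([ 513., -285.,   35.]), array([ 506., -469.,    1.]), array([ 372., -463.,    0.]), array([ 378., -288.,    1.])]
```

View pics/c0a.png

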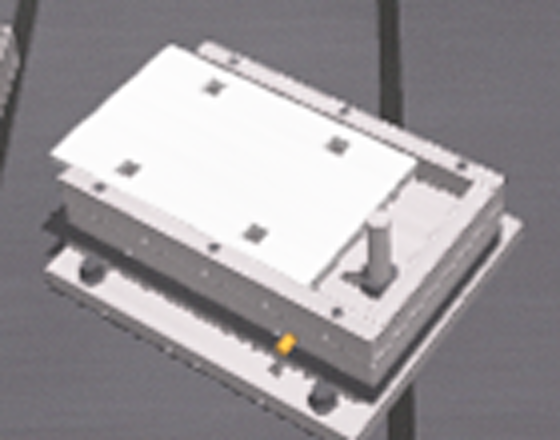

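View pics/c0b.png

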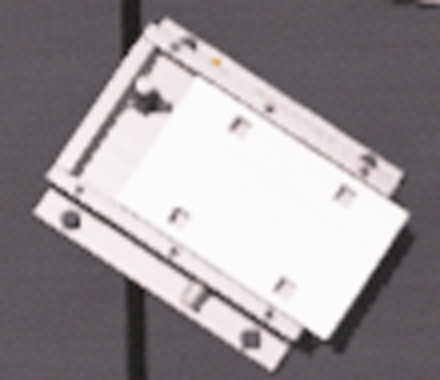

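The crops show the grey bolt (scene crop 378,250) standing on its head between the cover's edge and the end wall. The small cover lies between the guides with its four holes visible, and the purple bolt is elsewhere.

```bash
python3 - <<'E'
from h import *
a=pickle.load(open('s0.pkl','rb'));b=pickle.load(open('t0.pkl','rb'))
B=lambda u,v,z:atz(b,u/4+215-.375,v/4+110-.375,z)[:2]
S=lambda u,v,z:atz(a,u/4+155-.375,v/4+175-.375,z)[:2]
def show(n,L): print(n,[p.round(1).tolist() for p in L], np.mean(L,0).round(1))
show('wall B',[B(160,22,82),B(50,178,82)])
show('wall S',[S(504,180,82),S(372,345,82)])
show('guide ends B',[B(398,200,82),B(295,345,82)])
show('guide ends S',[S(60,180,82),S(200,42,82)])
HB=[B(*p,79) for p in((241,127),(346,195),(286,288),(179,216))]
HS=[S(*p,79) for p in((256,233),(128,168),(213,87),(337,146))]
for n,H in(('HB',HB),('HS',HS)):
    show(n,H); x=(H[0]-H[1]+H[3]-H[2]); y=H[0]-H[3]+H[1]-H[2]
    print('yaw',np.degrees(np.arctan2(x[1],x[0])),np.degrees(np.arctan2(-y[0],y[1])),np.linalg.norm(x)/2,np.linalg.norm(y)/2)
show('coverB',[B(*p,79) for p in((190,78),(408,212),(328,342),(120,205))])
show('coverS',[S(*p,79) for p in((312,285),(50,153),(172,44),(416,162))])
show('bolt top B,S',[B(145,83,120),S(378,216,120)])
show('bolt head B,S',[B(152,104,70),S(378,280,68)])
# tray from point cloud
for X in(cloud(b),cloud(a)):
    x,y,z=X.transpose(2,0,1); m=(x>340)&(x<540)&(y<-260)&(y>-500)&(z>25)&(z<45)
    print('tray',cv2.minAreaRect(np.float32(X[m][:,:2])),m.sum())
E
```

```text
wall B [[714.4, -24.6], [590.3, 65.0]] [652.4  20.2]
wall S [[593.9, 67.2], [717.3, -16.9]] [655.6  25.1]
guide ends B [[567.8, -210.5], [454.2, -126.3]] [ 511.  -168.4]
guide ends S [[583.8, -209.9], [458.9, -130.9]] [ 521.3 -170.4]
HB [[629.1, -87.6], [573.0, -169.9], [499.6, -120.5], [558.6, -36.9]] [ 565.1 -103.7]
yaw 55.247394089599595 -124.8342339273211 100.94194387543602 87.64422592592969
HS [[629.2, -86.2], [572.3, -169.1], [500.5, -119.8], [557.9, -37.1]] [ 565.  -103.1]
yaw 55.384605761213535 -124.48764104761128 100.63513121429601 86.8544991850147
coverB [[669.4, -47.7], [558.5, -218.7], [456.3, -152.6], [568.2, 9.8]] [ 563.1 -102.3]
coverS [[670.6, -51.6], [557.3, -220.1], [456.9, -150.4], [573.7, 13.0]] [ 564.6 -102.3]
bolt top B,S [[656.7, -11.8], [654.4, -11.8]] [655.5 -11.8]
bolt head B,S [[650.9, -17.0], [659.2, -12.8]] [655.1 -14.9]
tray ((442.2887268066406, -365.9288330078125), (173.86012268066406, 133.10430908203125), 85.30728149414062) 248
tray ((444.94781494140625, -367.64208984375), (174.49229431152344, 136.72972106933594), 85.60409545898438) 553
```

```bash
python3 - <<'E'
from h import *
a=pickle.load(open('s0.pkl','rb'));b=pickle.load(open('t0.pkl','rb'))
def corr(p,q,w):
    p,q=np.array(p,float),np.array(q,float);L=np.linalg.norm(q-p);e=(q-p)/L
    for n,X in(('top',cloud(b)),('sc',cloud(a))):
        r=X[...,:2]-p; s=r@e; l=r@np.array([-e[1],e[0]])
        for k in range(0,int(L)+100,100):
            m=(abs(l)<w)&(s>k-50)&(s<k+50)&(X[...,2]<900)&(X[...,2]>-50)
            if m.any(): print(n,k,'maxz',X[m][:,2].max().round(), end='; ')
        print()
corr((208,588),(656,-12),130); corr((656,-12),(444,-367),130); corr((444,-367),(500,-180),130)
print('spray',pt(b,376,113),pt(a,78,226),'bolt purple',atz(b,203,131,0))
E
```

```text
top 0 maxz 404.0; top 100 maxz 648.0; top 200 maxz 173.0; top 300 maxz 76.0; top 400 maxz 75.0; top 500 maxz 11.0; top 600 maxz 84.0; top 700 maxz 124.0; top 800 maxz 123.0; 
sc 0 maxz 481.0; sc 100 maxz 384.0; sc 200 maxz 171.0; sc 300 maxz 73.0; sc 400 maxz 74.0; sc 500 maxz 5.0; sc 600 maxz 83.0; sc 700 maxz 122.0; sc 800 maxz 122.0; 
top 0 maxz 124.0; top 100 maxz 90.0; top 200 maxz 89.0; top 300 maxz 40.0; top 400 maxz 40.0; top 500 maxz 41.0; 
sc 0 maxz 122.0; sc 100 maxz 86.0; sc 200 maxz 86.0; sc 300 maxz 38.0; sc 400 maxz 40.0; sc 500 maxz 39.0; 
top 0 maxz 40.0; top 100 maxz 40.0; top 200 maxz 89.0; 
sc 0 maxz 40.0; sc 100 maxz 38.0; sc 200 maxz 86.0; 
spray [ 684.61698605 -375.28863489  189.87116371] [ 695.44550419 -369.73749979  190.11391945] bolt purple [684.56937621 151.55080671   0.        ]
```

Emit:
servo_tool([
  [[0.0186,-0.025,0.0],[0,0,-4.38],1],
  [[0.0186,-0.025,0.0],[0,0,-4.38],1],
  [[0.0186,-0.025,0.0],[0,0,-4.38],1],
  [[0.0186,-0.025,0.0],[0,0,-4.38],1],
  [[0.0186,-0.025,0.0],[0,0,-4.38],1],
  [[0.0186,-0.025,0.0],[0,0,-4.38],1],
  [[0.0186,-0.025,0.0],[0,0,-4.38],1],
  [[0.0186,-0.025,0.0],[0,0,-4.38]],
])

```text
invalid input at $.steps[7]: expected 3 entries
```

Emit:
servo_tool([
  [[0.0186,-0.025,0.0],[0,0,-4.38],1],
  [[0.0186,-0.025,0.0],[0,0,-4.38],1],
  [[0.0186,-0.025,0.0],[0,0,-4.38],1],
  [[0.0186,-0.025,0.0],[0,0,-4.38],1],
  [[0.0186,-0.025,0.0],[0,0,-4.38],1],
  [[0.0186,-0.025,0.0],[0,0,-4.38],1],
  [[0.0186,-0.025,0.0],[0,0,-4.38],1],
  [[0.0186,-0.025,0.0],[0,0,-4.38],1],
])

```text
t: 0.77
ee_pos: [358.1, 387.6, 222.4]
orientation: [-1.445, -2.789, 0.001]
ft_force: [0.2, 0.0, -0.1]
width: 87.8
grasp_force: 0.0
```

Emit:
servo_tool([
  [[0.0186,-0.025,0.0],[0,0,-4.38],1],
  [[0.0186,-0.025,0.0],[0,0,-4.38],1],
  [[0.0186,-0.025,0.0],[0,0,-4.38],1],
  [[0.0186,-0.025,0.0],[0,0,-4.38],1],
  [[0.0186,-0.025,0.0],[0,0,-4.38],1],
  [[0.0186,-0.025,0.0],[0,0,-4.38],1],
  [[0.0186,-0.025,0.0],[0,0,-4.38],1],
  [[0.0186,-0.025,0.0],[0,0,-4.38],1],
])

```text
t: 1.43
ee_pos: [507.0, 187.6, 222.4]
orientation: [-2.218, -2.225, 0.001]
ft_force: [0.7, 0.7, -0.2]
width: 87.7
grasp_force: 0.0
```

Emit:
servo_tool([
  [[0.0186,-0.025,0.0],[0,0,-4.38],1],
  [[0.0186,-0.025,0.0],[0,0,-4.38],1],
  [[0.0186,-0.025,0.0],[0,0,-4.38],1],
  [[0.0186,-0.025,0.0],[0,0,-4.38],1],
  [[0.0186,-0.025,0.0],[0,0,-4.38],1],
  [[0.0186,-0.025,0.0],[0,0,-4.38],1],
  [[0.0186,-0.025,0.0],[0,0,-4.38],1],
  [[0.0186,-0.025,0.0],[0,0,-4.38],1],
])

```text
t: 2.1
ee_pos: [655.7, -12.4, 222.2]
orientation: [-2.785, -1.454, 0.001]
ft_force: [0.4, 0.9, 0.4]
width: 87.8
grasp_force: 0.0
```

Emit:
servo_tool([
  [[0.0,0.0,-0.0168],[0,0,0],1],
  [[0.0,0.0,-0.0168],[0,0,0],1],
  [[0.0,0.0,-0.0168],[0,0,0],1],
  [[0.0,0.0,-0.0168],[0,0,0],1],
  [[0.0,0.0,-0.0168],[0,0,0],1],
  [[0.0,0.0,-0.0168],[0,0,0],1],
  [[0.0,0.0,-0.0168],[0,0,0],1],
  [[0.0,0.0,-0.0168],[0,0,0],1],
])

```text
t: 2.77
ee_pos: [654.9, -10.9, 87.0]
orientation: [-2.782, -1.459, 0.001]
ft_force: [-0.3, 0.3, -0.4]
width: 87.8
grasp_force: 0.0
```

Emit:
servo_tool([
  [[0,0,0],[0,0,0],-0.5],
  [[0,0,0],[0,0,0],-1],
  [[0,0,0],[0,0,0],-1],
  [[0,0,0],[0,0,0],-1],
  [[0,0,0],[0,0,0],-1],
  [[0,0,0],[0,0,0],-1],
  [[0,0,0],[0,0,0],-1],
  [[0,0,0],[0,0,0],-1],
])

```text
t: 3.43
ee_pos: [655.4, -10.9, 88.7]
orientation: [2.782, 1.459, 0.001]
ft_force: [0.2, -0.8, 0.7]
width: 38.2
grasp_force: 0.0
```

Emit:
servo_tool([
  [[0,0,0],[0,0,0],-1],
  [[0,0,0],[0,0,0],-1],
  [[0,0,0],[0,0,0],-1],
  [[0,0,0],[0,0,0],-1],
  [[0,0,0],[0,0,0],-1],
  [[0,0,0],[0,0,0],-1],
  [[0,0,0],[0,0,0],-1],
  [[0,0,0],[0,0,0],-1],
])

```text
t: 4.1
ee_pos: [655.2, -10.9, 88.2]
orientation: [-2.782, -1.459, 0.0]
ft_force: [-0.2, 0.2, -0.8]
width: 13.5
grasp_force: 30.0
```

Emit:
servo_tool([
  [[0,0,0.008],[0,0,0],-1],
  [[0,0,0.012],[0,0,0],-1],
  [[0,0,0.015],[0,0,0],-1],
  [[0,0,0.015],[0,0,0],-1],
  [[0,0,0.015],[0,0,0],-1],
  [[0,0,0.015],[0,0,0],-1],
  [[0,0,0.015],[0,0,0],-1],
  [[0,0,0.01],[0,0,0],-1],
])

```text
t: 4.77
ee_pos: [656.1, -11.0, 196.2]
orientation: [2.781, 1.459, 0.004]
ft_force: [-0.1, 0.1, -1.5]
width: 13.6
grasp_force: 30.0
```

Emit:
servo_tool([
  [[-0.0066,-0.011,0],[0,0,0],-1],
  [[-0.0132,-0.0222,0],[0,0,0],-1],
  [[-0.0132,-0.0222,0],[0,0,0],-1],
  [[-0.0132,-0.0222,0],[0,0,0],-1],
  [[-0.0132,-0.0222,0],[0,0,0],-1],
  [[-0.0132,-0.0222,0],[0,0,0],-1],
  [[-0.0132,-0.0222,0],[0,0,0],-1],
  [[-0.0132,-0.0222,0],[0,0,0],-1],
])

```text
t: 5.43
ee_pos: [554.4, -178.7, 192.8]
orientation: [-2.782, -1.459, 0.002]
ft_force: [1.0, -0.5, -2.0]
width: 13.2
grasp_force: 30.0
```

Emit:
servo_tool([
  [[-0.0132,-0.0222,0],[0,0,0],-1],
  [[-0.0132,-0.0222,0],[0,0,0],-1],
  [[-0.0132,-0.0222,0],[0,0,0],-1],
  [[-0.0132,-0.0222,0],[0,0,0],-1],
  [[-0.0132,-0.0222,0],[0,0,0],-1],
  [[-0.0132,-0.0222,0],[0,0,0],-1],
  [[-0.0132,-0.0222,0],[0,0,0],-1],
  [[-0.0132,-0.0222,0],[0,0,0],-1],
])

```text
t: 6.1
ee_pos: [448.7, -356.0, 192.8]
orientation: [-2.781, -1.459, 0.001]
ft_force: [0.0, -0.4, -0.0]
width: 13.5
grasp_force: 30.0
```

Emit:
servo_tool([
  [[-0.001,-0.002,-0.022],[0,0,0],-1],
  [[-0.001,-0.002,-0.022],[0,0,0],-1],
  [[-0.001,-0.002,-0.022],[0,0,0],-1],
  [[-0.001,-0.002,-0.022],[0,0,0],-1],
  [[0,-0.002,-0.022],[0,0,0],-1],
  [[0,0,-0.02],[0,0,0],-1],
  [[0,0,-0.014],[0,0,0],-1],
  [[0,0,-0.008],[0,0,0],-1],
])

```text
t: 6.77
ee_pos: [444.7, -364.3, 39.1]
orientation: [-2.779, -1.457, 0.002]
ft_force: [-0.6, -0.1, -0.9]
width: 13.7
grasp_force: 30.0
```

Emit:
servo_tool([
  [[0,0,-0.001],[0,0,0],-1],
  [[0,0,-0.001],[0,0,0],-1],
  [[0,0,-0.001],[0,0,0],-1],
  [[0,0,-0.001],[0,0,0],-1],
  [[0,0,-0.001],[0,0,0],-1],
  [[0,0,0],[0,0,0],-1],
  [[0,0,0],[0,0,0],-1],
  [[0,0,0],[0,0,0],-1],
])

```text
t: 7.43
ee_pos: [446.8, -365.1, 36.6]
orientation: [2.782, 1.459, 0.0]
ft_force: [0.4, 0.0, -0.5]
width: 13.3
grasp_force: 30.0
```

Emit:
servo_tool([
  [[0,0,-0.001],[0,0,0],-1],
  [[0,0,-0.001],[0,0,0],-1],
  [[0,0,-0.001],[0,0,0],-1],
  [[0,0,-0.001],[0,0,0],-1],
  [[0,0,-0.0005],[0,0,0],-1],
  [[0,0,0],[0,0,0],-1],
  [[0,0,0],[0,0,0],-1],
  [[0,0,0],[0,0,0],-1],
])

```text
t: 8.1
ee_pos: [446.7, -365.0, 31.8]
orientation: [-2.782, -1.459, -0.0]
ft_force: [0.4, 0.8, -0.8]
width: 13.1
grasp_force: 30.0
```

Emit:
servo_tool([
  [[0,0,0],[0,0,0],-0.5],
  [[0,0,0],[0,0,0],-0.4],
  [[0,0,0],[0,0,0],-0.3],
  [[0,0,0],[0,0,0],-0.3],
  [[0,0,0],[0,0,0],-0.3],
  [[0,0,0],[0,0,0],-0.3],
  [[0,0,0],[0,0,0],-0.3],
  [[0,0,0],[0,0,0],-0.3],
])

```text
t: 8.77
ee_pos: [446.6, -365.0, 31.8]
orientation: [-2.782, -1.459, 0.0]
ft_force: [0.1, -0.8, 0.7]
width: 30.8
grasp_force: 0.0
```

Emit:
servo_tool([
  [[0,0,0.012],[0,0,0],-0.3],
  [[0,0,0.015],[0,0,0],-0.3],
  [[0,0,0.018],[0,0,0],-0.3],
  [[0,0,0.02],[0,0,0],-0.3],
  [[0,0,0.02],[0,0,0],-0.3],
  [[0,0,0.02],[0,0,0],-0.3],
  [[0,0,0.02],[0,0,0],0],
  [[0,0,0.015],[0,0,0],0],
])

```text
t: 9.43
ee_pos: [447.0, -365.3, 174.5]
orientation: [2.78, 1.458, 0.001]
ft_force: [0.1, -0.1, 0.6]
width: 40.7
grasp_force: 0.0
```

```bash
python3 - <<'E'
from h import *
a=snap('scene','s1')
cv2.imwrite('pics/c1.png',cv2.resize(a['color'][150:290,70:300],None,fx=3,fy=3,interpolation=cv2.INTER_CUBIC))
E
```

```text
(no output)
```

View pics/c1.png

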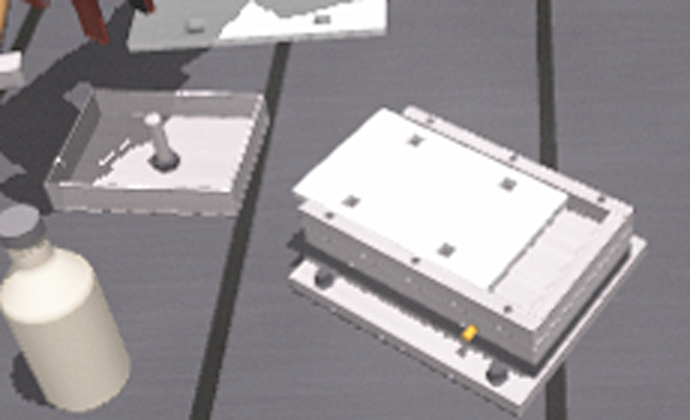

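The bolt stands in the tray at crop (160,145), and the cover and the other things are unmoved. Next I'll go behind the cover's -x edge with the fingers half open.

Emit:
servo_tool([
  [[0.0051,0.0189,0],[0,0,0],0],
  [[0.0051,0.0189,0],[0,0,0],0],
  [[0.0051,0.0189,0],[0,0,0],0],
  [[0.0051,0.0189,0],[0,0,0],0],
  [[0.0051,0.0189,0],[0,0,0],0],
  [[0.0051,0.0189,0],[0,0,0],0],
  [[0.0051,0.0189,0],[0,0,0],0],
  [[0.0051,0.0189,0],[0,0,0],0],
])

```text
t: 10.15
ee_pos: [487.4, -212.7, 171.9]
orientation: [2.782, 1.459, 0.0]
ft_force: [-0.1, 0.3, 0.6]
width: 44.2
grasp_force: 0.0
```

Emit:
servo_tool([
  [[0,0,-0.015],[0,0,0],0],
  [[0,0,-0.015],[0,0,0],0],
  [[0,0,-0.015],[0,0,0],0],
  [[0,0,-0.015],[0,0,0],0],
  [[0,0,-0.015],[0,0,0],0],
  [[0,0,-0.015],[0,0,0],0],
  [[0,0,-0.012],[0,0,0],0],
  [[0,0,-0.007],[0,0,0],0],
])

```text
t: 10.82
ee_pos: [486.7, -213.4, 61.5]
orientation: [-2.781, -1.459, 0.002]
ft_force: [0.2, 0.1, -0.4]
width: 43.9
grasp_force: 0.0
```

Emit:
servo_tool([
  [[0.0014,0.0021,0],[0,0,0],0],
  [[0.0014,0.0021,0],[0,0,0],0],
  [[0.0014,0.0021,0],[0,0,0],0],
  [[0.0014,0.0021,0],[0,0,0],0],
  [[0.0014,0.0021,0],[0,0,0],0],
  [[0.0014,0.0021,0],[0,0,0],0],
  [[0.0014,0.0021,0],[0,0,0],0],
  [[0,0,0],[0,0,0],0],
])

```text
t: 11.48
ee_pos: [497.7, -198.7, 63.0]
orientation: [2.781, 1.46, 0.001]
ft_force: [-0.6, -0.1, 0.2]
width: 44.1
grasp_force: 0.0
```

Emit:
servo_tool([
  [[0.0014,0.0021,0.001],[0,0,0],0],
  [[0.0014,0.0021,0.001],[0,0,0],0],
  [[0.0014,0.0021,0],[0,0,0],0],
  [[0.0014,0.0021,0],[0,0,0],0],
  [[0.0014,0.0021,0],[0,0,0],0],
  [[0.0014,0.0021,0],[0,0,0],0],
  [[0.0014,0.0021,0],[0,0,0],0],
  [[0.0014,0.0021,0],[0,0,0],0],
])

```text
t: 12.15
ee_pos: [508.5, -182.2, 64.8]
orientation: [2.782, 1.459, -0.0]
ft_force: [-3.2, -2.9, 2.6]
width: 44.0
grasp_force: 2.2
```

Emit:
servo_tool([
  [[0.0009,0.0012,0],[0,0,0],0],
  [[0.0008,0.0012,0],[0,0,0],0],
  [[0.0009,0.0012,0],[0,0,0],0],
  [[0.0008,0.0012,0],[0,0,0],0],
  [[0.0009,0.0012,0],[0,0,0],0],
  [[0.0008,0.0012,0],[0,0,0],0],
  [[0,0,0],[0,0,0],0],
  [[0,0,0],[0,0,0],0],
])

```text
t: 12.82
ee_pos: [513.8, -174.9, 64.8]
orientation: [2.782, 1.459, 0.001]
ft_force: [-1.4, -2.0, 1.9]
width: 43.9
grasp_force: 1.4
```

```bash
python3 - <<'E'
from h import *
for n in('scene','top'):
    d=snap(n,n[0]+'2'); X=cloud(d); e=np.array([.569,.822]); r=X[...,:2]-np.array([565,-103.3]); s=r@e; l=r@np.array([-e[1],e[0]])
    for k in range(-110,140,10):
        m=(abs(l)<30)&(s>k)&(s<k+10)&(X[...,2]<100)
        print(k,np.median(X[m][:,2]).round(1) if m.any() else None,end=' | ')
    print()
a=pickle.load(open('s2.pkl','rb'))
cv2.imwrite('pics/c2.png',cv2.resize(a['color'][175:285,155:295],None,fx=5,fy=5,interpolation=cv2.INTER_CUBIC))
E
```

```text
-110 None | -100 79.4 | -90 82.6 | -80 80.1 | -70 79.4 | -60 79.4 | -50 79.3 | -40 79.0 | -30 78.8 | -20 79.7 | -10 79.0 | 0 79.1 | 10 78.9 | 20 79.3 | 30 79.4 | 40 79.4 | 50 79.0 | 60 79.4 | 70 79.3 | 80 79.6 | 90 79.3 | 100 79.0 | 110 78.9 | 120 62.2 | 130 60.3 | 
-110 None | -100 None | -90 None | -80 None | -70 None | -60 None | -50 79.0 | -40 79.3 | -30 79.1 | -20 78.9 | -10 79.5 | 0 79.7 | 10 79.4 | 20 80.1 | 30 79.1 | 40 79.0 | 50 78.9 | 60 80.1 | 70 79.0 | 80 79.0 | 90 78.5 | 100 79.3 | 110 79.3 | 120 75.3 | 130 60.9 |
```

View pics/c2.png

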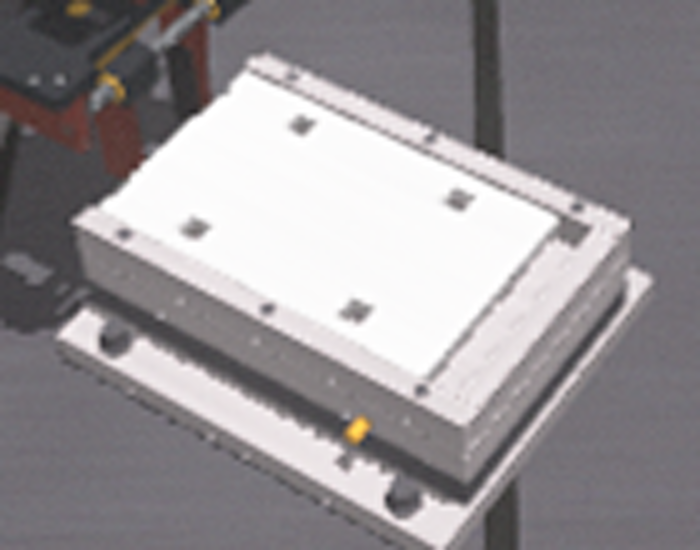

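The cover has slid about 22 mm straight and is still on the pin tips (top at 79 mm). I'll push on in small steps.

Emit:
servo_tool([
  [[0.0006,0.0008,0],[0,0,0],0],
  [[0.0006,0.0008,0],[0,0,0],0],
  [[0.0006,0.0008,0],[0,0,0],0],
  [[0.0006,0.0008,0],[0,0,0],0],
  [[0.0006,0.0008,0],[0,0,0],0],
  [[0.0006,0.0008,0],[0,0,0],0],
  [[0.0006,0.0008,0],[0,0,0],0],
  [[0.0006,0.0008,0],[0,0,0],0],
])

```text
t: 13.58
ee_pos: [518.4, -168.5, 64.7]
orientation: [-2.782, -1.459, 0.0]
ft_force: [-2.8, -4.5, 2.2]
width: 44.2
grasp_force: 2.3
```

```bash
cat > z.py <<'E'
from h import *
import sys
d=snap('scene',sys.argv[1]); X=cloud(d); e=np.array([.569,.822]); r=X[...,:2]-np.array([565,-103.3]); s=r@e; l=r@np.array([-e[1],e[0]])
print([(k,np.median(X[(abs(l)<30)&(s>k)&(s<k+20)][:,2]).round(1)) for k in range(-50,110,20)])
# edge of the cover: holes dark blobs
o=sensors.get_obs();p=o['ee_pos'];print('s tcp',(p[:2]-[565,-103.3])@e,'lat',(p[:2]-[565,-103.3])@[-e[1],e[0]],p[2],o['ft_force'].round(1))
E
python3 z.py s3
```

```text
[(-50, np.float64(306.9)), (-30, np.float64(387.8)), (-10, np.float64(79.3)), (10, np.float64(79.3)), (30, np.float64(79.0)), (50, np.float64(79.3)), (70, np.float64(79.3)), (90, np.float64(79.1))]
s tcp -80.00142462014234 lat 1.157584768287328 64.76008240111612 [-2.2 -3.2  1.9]
```

Emit:
servo_tool([
  [[0.0003,0.0004,0],[0,0,0],0],
  [[0.0003,0.0004,0],[0,0,0],0],
  [[0.0003,0.0004,0],[0,0,0],0],
  [[0.0003,0.0004,0],[0,0,0],0],
  [[0.0003,0.0004,0],[0,0,0],0],
  [[0.0003,0.0004,0],[0,0,0],0],
  [[0.0003,0.0004,0],[0,0,0],0],
  [[0.0003,0.0004,0],[0,0,0],0],
])

```text
t: 14.3
ee_pos: [520.9, -165.1, 64.7]
orientation: [-2.782, -1.459, -0.001]
ft_force: [0.5, 1.4, -0.5]
width: 43.6
grasp_force: 0.0
```

```bash
python3 z.py s4
```

```text
[(-50, np.float64(295.2)), (-30, np.float64(394.8)), (-10, np.float64(352.9)), (10, np.float64(74.1)), (30, np.float64(73.8)), (50, np.float64(74.2)), (70, np.float64(74.1)), (90, np.float64(74.2))]
s tcp -75.70936051852429 lat 0.8339974770873914 64.78208216258524 [0.  0.8 0.6]
```

Emit:
servo_tool([
  [[0.0003,0.0004,0],[0,0,0],0],
  [[0.0003,0.0004,0],[0,0,0],0],
  [[0.0003,0.0004,0],[0,0,0],0],
  [[0.0003,0.0004,0],[0,0,0],0],
  [[0,0,0],[0,0,0],0],
  [[0,0,0],[0,0,0],0],
  [[0,0,0],[0,0,0],0],
  [[0,0,0],[0,0,0],0],
])

```text
t: 15.02
ee_pos: [522.0, -163.9, 64.8]
orientation: [2.782, 1.459, 0.0]
ft_force: [0.2, 0.4, -0.5]
width: 43.9
grasp_force: 0.0
```

```bash
python3 z.py s5
```

```text
[(-50, np.float64(288.9)), (-30, np.float64(397.7)), (-10, np.float64(361.1)), (10, np.float64(68.2)), (30, np.float64(68.2)), (50, np.float64(68.2)), (70, np.float64(68.5)), (90, np.float64(68.3))]
s tcp -74.28154658703112 lat 0.9260975443379467 64.77899075391524 [-0.  -0.6 -0.4]
```

It dropped: the top is now level at 68 mm, which is 60 + 8. I'll back off and verify.

Emit:
servo_tool([
  [[-0.002,-0.003,0],[0,0,0],0],
  [[-0.004,-0.006,0],[0,0,0],0],
  [[-0.006,-0.008,0],[0,0,0],0],
  [[-0.006,-0.009,0],[0,0,0],0],
  [[-0.006,-0.009,0],[0,0,0],0],
  [[-0.006,-0.009,0],[0,0,0],0],
  [[0,0,0.02],[0,0,0],0],
  [[0,0,0.03],[0,0,0],0],
])

```text
t: 15.73
ee_pos: [489.0, -208.3, 112.9]
orientation: [-2.779, -1.454, 0.006]
ft_force: [0.4, 0.1, 0.5]
width: 44.2
grasp_force: 0.0
```

Emit:
servo_tool([
  [[-0.004,-0.004,0.02],[0,0,0],0],
  [[-0.006,-0.006,0.02],[0,0,0],0],
  [[-0.006,-0.006,0.015],[0,0,0],0],
  [[-0.006,-0.004,0.012],[0,0,0],0],
  [[-0.004,0,0.01],[0,0,0],0],
  [[0,0,0],[0,0,0],0],
  [[0,0,0],[0,0,0],0],
  [[0,0,0],[0,0,0],0],
])

```text
t: 16.4
ee_pos: [465.6, -227.6, 191.1]
orientation: [-2.781, -1.459, 0.001]
ft_force: [-0.3, 0.7, 0.1]
width: 43.9
grasp_force: 0.0
```

```bash
python3 - <<'E'
from h import *
a=snap('scene','s6'); X=cloud(a); e=np.array([.569,.822]); c=np.array([565,-103.3])+35*e
r=X[...,:2]-c; s=r@e; l=r@np.array([-e[1],e[0]])
print([[np.median(X[(abs(l-L)<10)&(abs(s-k)<10)][:,2]).round(1) for k in (-85,-30,0,30,85)] for L in(-45,-20,0,20,45)])
o=sensors.get_obs();print(o['ee_pos'],o['ft_force'])
cv2.imwrite('pics/c6.png',cv2.resize(a['color'][150:290,70:300],None,fx=3.4,fy=3.4,interpolation=cv2.INTER_CUBIC))
E
```

```text
[[np.float64(68.5), np.float64(68.7), np.float64(68.7), np.float64(68.9), np.float64(68.6)], [np.float64(68.6), np.float64(68.2), np.float64(68.6), np.float64(68.6), np.float64(68.0)], [np.float64(68.2), np.float64(68.3), np.float64(68.4), np.float64(68.4), np.float64(68.2)], [np.float64(68.3), np.float64(68.3), np.float64(68.1), np.float64(68.1), np.float64(68.1)], [np.float64(68.3), np.float64(68.3), np.float64(68.3), np.float64(68.2), np.float64(68.2)]]
[ 465.62547692 -227.46341312  190.86307039] [ 0.65032234 -0.17914818 -0.10949505]
```

View pics/c6.png

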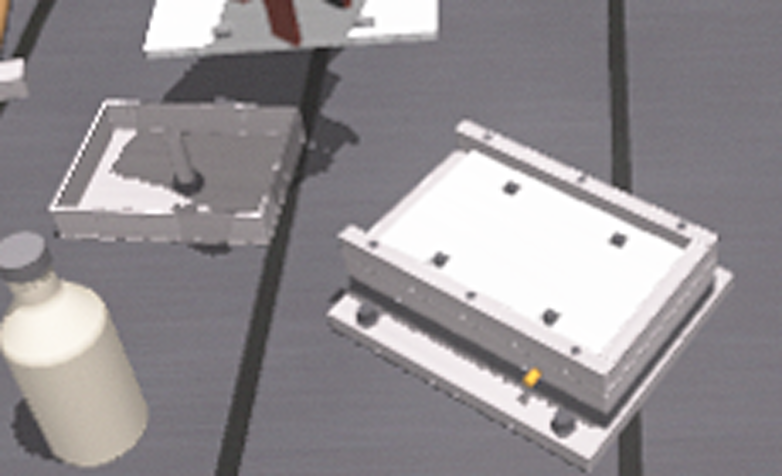

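The cover lies flat between the guides with the pins in its holes (crop 512,187; 618,240; 440,260; 550,316), at 68 mm across the whole plate. The bolt stands in the tray at crop (187,165), and the arm is clear.

```bash
python3 -c "
from workcell import close_job
print(close_job())"
```

```text
the job is handed in; nothing more can be done
None
```

The bolt stands in the steel tray, the cover is seated flush over the four pins, and the job was handed in at about 16.5 s of the 59 s allowed.

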